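# Set the height stop of a jar-sealing stand and lock its clamp

### The arm

A 7-joint arm with a two-finger parallel gripper is mounted at the origin on a cart in front of the work surface, level with it; the furniture and walls round the work are solid. World frame = base frame: x ahead of the robot, y to its left, z up, the work surface at z = 0. Lengths are in m, angles in rad, forces in N, time in s.
With the tool pointing down it reaches from about 0.4 to 0.85 m from the base axis. Payload 10.4 kg.
Tool frame: the origin (TCP) lies on the centre line of the jaws, within the pads' length; the fingertips stand 17 mm ahead of it and the grasp point (between the pads) lies 2 mm behind it; z points along the fingers, y is the line along which they close (so a half turn about z gives the same grasp; the last joint's range is limited). The gripper opens to 85 mm and grips with 20 to 120 N. Pads are 22 mm wide; open, the fingers measure 114 mm over their backs; the gripper's body (76 mm by 85 mm) begins 54 mm behind the grasp point. The pads swing forward as they close: fully open they stand 13 mm farther back than shut.
Start: joints at [1.277, 0.332, -0.065, 1.46, 0.022, 1.35, -0.088], TCP at [0.167, -0.602, 0.248] pointing down, gripper open.
Joint ranges: [-2.6, 2.6], [-0.5, 2.12], [-1.47, 1.34], [0.16, 2.42], [-1.27, 4.41], [0.06, 2.06], [-2.6, 2.6]. Speed limits (rad/s): [2.22, 2.22, 2.79, 2.79, 3.14, 3.14, 3.14].

### API

Orientations are given as a unit quaternion [x, y, z, w].
In Python, from workcell import sensors, imaging, order, spotter gives the robot as it stands. The module is installed in compiled form; this text tells all that it offers.
- The arm moves only by the shell command python3 -m inch 'ROWS' [FORCE]. ROWS is JSON, a list that holds one entry, the list of rows, each a list of 7 numbers: the shift along the tool's x, y, z in m, then the turn, a rotation vector about the tool's x, y, z in rad, then the closure, from -1 (fully open) to 1 (shut). In form: [[[x, y, z, ax, ay, az, hand], ...]]. A call has 1 to 10 rows; each row is the pose to reach, as a shift and turn from the pose commanded when the call began, along the tool's axes at that moment; what a row does not reach only later rows make up. A row lasts 1/10 s, in which the tool goes at most 50 mm and 8.59 degrees, less where a joint would pass 70% of its speed; a pose out of reach is approached as far as the arm can. A call with a gripper value outside its range is refused whole. The fingers move at their own pace and stop on an object; FORCE is the grip in N (left out, the last holds). Time passes only in rows, so rows that repeat a pose let the fingers close. It gives the time, the measured TCP pose, the force, the opening and the grip force at its end, in the units of the state.
- sensors.get_obs(): the state, without advancing time (a new reading comes with each control period).
- imaging.camera(name): name is "side" or "top" or "wrist"; returns the picture (480x640x3 uint8, blue, green, red); there is no depth.
- imaging.calibration(name): a dict with "mtx" (3x3 intrinsics, pixels), "R" (3x3) and "t" (3): a world point X has camera coordinates R X + t; the wrist camera has in their place "tool_from_camera" (4x4, takes a point from camera to tool coordinates, whose origin is the TCP and whose axes are the flange's). Camera axes: x right, y down, z forward; pixel columns grow to the right and rows downward; lengths in m; the calibration is good to about 2 mm. A picture is of the moment at which its call begins: read the wrist's pose just before it. calibration takes no time and is no camera call.
- order.hand_in(): hands the job in; it is judged then, once.
Trained networks look in the newest picture that a camera, given by its name, has taken for a name from the list of things; names that differ only in an ending like _2 or _b are one class to them, and where a whole thing is asked for, a point or a joint stands for the part that bears it (a point fixed in the world has none). Each returns a list of dicts, best first, with "conf" (0 to 1); they miss things now and then, are a little off and sometimes report something else, mostly with a low value. They report only what shows in the picture. A call takes as long as a camera call. They do not tell look-alikes from the thing itself.
- spotter.look_for(label, camera): "pixel" ([column, row] in pixels, amid what is visible of it).
The state is a dict: "clock": time; "joint_pos": joint angles; "joint_velocities": joint speeds; "tau": joint torques, N m; "position": TCP position; "ee_rot": TCP orientation; "ft_force": force on the tool from outside, world axes, zero at the start; "torque": the same for the moment, N m; "grip_width": opening from 0.0 (shut) to 1.0 (fully open); "grasp_force": force on a finger pad.
Only numpy, scipy, OpenCV 4.12 (cv2) and the standard library are available. Lean on these libraries where they do the work, as an engineer would, in place of code of your own. Each camera call takes 0.05 s, during which the arm holds its last target. There are 200 camera calls.

### The job

Set the jar-sealing stand for the jar that stands in it: gently lower the stop arm (it has a black handle) until its rubber pad rests on the jar's lid, without shoving the jar about. Then swing the orange clamp lever, which points towards you, all the way from left to right to lock the stop there, and let go. Leave the steel shaker, the spice jar and the mug where they are.

Things in the scene. Friction and masses are not known exactly. Their poses are not given: they have to be found in the camera images.
- sealer: Fixed stand, its front facing the robot's left. Base 200 x 150 x 18 mm; 28 mm column 60 mm behind the origin; white head 195 x 92 mm over jar and handle, underside 345 mm above the worktop (rubber cup: 338), top 407, front face 98 mm before the origin. Origin on the worktop, mid-base; x from its front to the column (yaw -1.85 to -1.05: to the robot's right), y away from the robot, z up.
- stop_arm (a joint): How far the stop arm has slid down the column, m: 0 top, 0.085 bottom, starts 0 to 0.03; about 0.060 when the pad meets the lid. The slide is vertical and stiff: it stays where it is left; about 6 N moves it down, 11 N up.
- stop_pad (a point): Middle of the underside of the stop arm's round rubber pad (26 mm wide, 9 mm thick). It moves only up and down with the stop arm, over the stand's point 20 mm in front of its origin. Above the pad is a bar 22 mm wide and 16 mm high.
- stop_handle (a point): Grip point on the axis of the stop arm's black handle, a round stub 24 mm thick, leaning 40 degrees from vertical: its free end points up and to the stand's front (-x). Point 37 mm from the handle's foot, 19 mm from its free end; 55 mm before the pad's middle, 47 mm above the pad's underside. The head is above, so take it with the tool leaning to the stand's front, about along the handle.
- clamp_lever (a joint): Rad. Vertical pivot on the robot's side (the stand's -y) of the sliding block; anticlockwise from above as the value grows. 0 = open, pointing to the robot and 30 deg to the stand's front (left); 1.2 = end stop, locked, 39 deg to the column's side (right). Direction in the stand's frame: -2.094 rad plus the value, from +x towards +y. Starts 0 to 0.2, stays put; 1 N at the knob moves it.
- lever_knob (a point): On the orange lever's upright round knob, 15 mm thick, at the lever's free end, 80 mm from the pivot. The knob stands from 21 mm below this point to 13 mm above it; the lever's flat bar, 12 mm wide, spans 21 to 12 mm below it. It goes up and down with the stop arm.
- lever_pivot (a point): On the lever's vertical pivot, at the same height as lever_knob.
- jar: Glass jar with a red lid, 58 x 62 mm wide and 86 mm high, loose, standing on the stand's base (18 mm above the worktop) under the pad. Origin in the middle of its underside, z up: the flat lid's top is 86 mm above it, 56 mm wide.
- steel_shaker: Bystander: steel shaker, 61 mm wide, 86 mm high, beyond the stand. Origin in the middle of its underside.
- spice_jar: Bystander: spice jar with a black cap, 41 mm wide, 105 mm high, beyond the stand. Origin in the middle of its underside.
- mug: Bystander: small cream mug, 63 x 86 mm with its handle, 51 mm high, on the robot's side of the stand, to the right. Origin at its underside.
Not all that is in view belongs to the job. Leave any pink or turquoise look-alike of the jar alone.

How it is judged:
On the way, in this order (a step that is already met when the one before it is completed fails the run):
1. the pad rests on the jar's lid (at most 1.5 mm above it) while the clamp lever is still open (below 0.5 rad) (z of stop_pad in the frame of jar below 0.0875 m and value of joint clamp_lever below 0.5 rad), for 0.2 s.
2. the clamp lever is swung to locked (above 1.05 rad) with the pad still resting on the lid (z of stop_pad in the frame of jar below 0.0875 m and value of joint clamp_lever above 1.05 rad), for 0.2 s.
At the end, for the whole second after the job is handed in: The pad rests on the jar's lid (its underside 83 to 87.5 mm above the jar's underside, within 25 mm of the jar's axis), the clamp lever is locked (above 1.05 rad of 1.2), and the jar stands upright (within 0.06 rad) and still (all of step 2 and z of stop_pad in the frame of jar above 0.083 m and horizontal distance between stop_pad and jar below 0.025 m and angle between jar's own z axis and vertical below 0.06 rad and linear speed of jar below 0.02 m/s); the robot touches nothing.
It fails at once if the stop arm is pressed on the jar with more than 40 N (contact force between stop_arm and jar above 40 N).
It fails at once if the jar is shoved more than 15 mm (distance of jar from where it was at the start of the episode above 0.015 m).
It fails at once if the steel shaker, the spice jar or the mug is moved more than 25 mm (distance of any of steel_shaker, spice_jar, mug from where it was at the start of the episode above 0.025 m).
It also fails if it takes over 48 s, if anything falls off the work surface, if the arm or the gripper's body presses on something with over 40 N, if the wrist force passes 120 N, or if a joint passes its speed limit or range.

## Working session

There is one attempt and no reset: what is moved stays moved. The work goes in short steps, Python scripts to look and compute and a shell command to move; the robot and the scene stay as the last step left them, time stands still between calls to the robot, and variables do not carry over. Pictures are saved under pics/ and viewed, at most 10 in all, crops included, and the job is handed in when it is done.

```bash
mkdir -p pics; cat > h.py <<'E'
import numpy as np, cv2
from scipy.spatial.transform import Rotation as Rn
from workcell import sensors, imaging, order, spotter
def P(cam):
    c=imaging.calibration(cam); return np.array(c["mtx"]),np.array(c["R"]),np.array(c["t"]).ravel()
def proj(cam,X):
    K,R,t=P(cam); q=(K@(R@np.atleast_2d(X).T+t[:,None])).T; return q[:,:2]/q[:,2:]
def ray(cam,px):
    K,R,t=P(cam); d=R.T@np.linalg.solve(K,[px[0],px[1],1]); return -R.T@t,d/np.linalg.norm(d)
def atz(cam,px,z):
    o,d=ray(cam,px); return o+d*(z-o[2])/d[2]
def tri(pairs):
    A=np.zeros((3,3));b=np.zeros(3)
    for c,px in pairs:
        o,d=ray(c,px);M=np.eye(3)-np.outer(d,d);A+=M;b+=M@o
    return np.linalg.solve(A,b)
E
python3 - <<'E'
from h import *
np.set_printoptions(precision=4,suppress=True)
for cam in ("side","top"):
    cv2.imwrite(f"pics/{cam}0.png",imaging.camera(cam))
    K,R,t=P(cam); print(cam,K[0,0],-R.T@t, R[2])
    for l in ["sealer","stop_pad","stop_handle","lever_knob","lever_pivot","jar","steel_shaker","spice_jar","mug"]:
        print(l,[(np.round(d["pixel"]),round(d["conf"],2)) for d in spotter.look_for(l,cam)[:3]])
o=sensors.get_obs(); print(o["clock"],o["position"],o["ee_rot"])
print(imaging.calibration("wrist")["tool_from_camera"])
E
```

```text
side 545.5207431335074 [0.1651 0.7414 0.6732] [ 0.4285 -0.7374 -0.5221]
sealer [(array([342., 200.]), 0.56)]
stop_pad [(array([345., 213.]), 0.95)]
stop_handle [(array([344., 217.]), 0.91)]
lever_knob [(array([386., 209.]), 0.95), (array([346., 215.]), 0.52)]
lever_pivot [(array([390., 211.]), 0.68)]
jar [(array([392., 365.]), 0.98), (array([410., 317.]), 0.94), (array([315., 345.]), 0.93)]
steel_shaker [(array([262., 285.]), 0.87)]
spice_jar [(array([282., 258.]), 0.72)]
mug [(array([406., 274.]), 0.7), (array([348., 215.]), 0.38)]
top 436.65091352544465 [ 0.1353 -0.131   0.8313] [ 0.5399  0.165  -0.8254]
sealer [(array([337., 182.]), 0.95)]
stop_pad [(array([346., 237.]), 0.7)]
stop_handle [(array([344., 236.]), 0.65)]
lever_knob [(array([353., 267.]), 0.71)]
lever_pivot []
jar [(array([219., 326.]), 0.9), (array([314., 267.]), 0.67), (array([237., 272.]), 0.64)]
steel_shaker [(array([311., 215.]), 0.77)]
spice_jar [(array([345., 209.]), 0.87)]
mug [(array([368., 335.]), 0.71)]
1.0 [ 0.1672 -0.6022  0.2483] [0.9909 0.135  0.     0.    ]
[[-0.0006 -0.9464 -0.3231  0.0829]
 [ 1.     -0.0007  0.0003 -0.001 ]
 [-0.0005 -0.3231  0.9464 -0.1246]
 [ 0.      0.      0.      1.    ]]
```

View pics/side0.png

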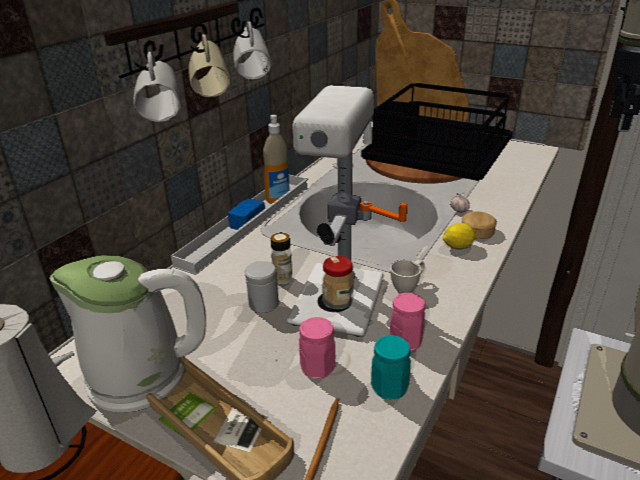

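View pics/top0.png

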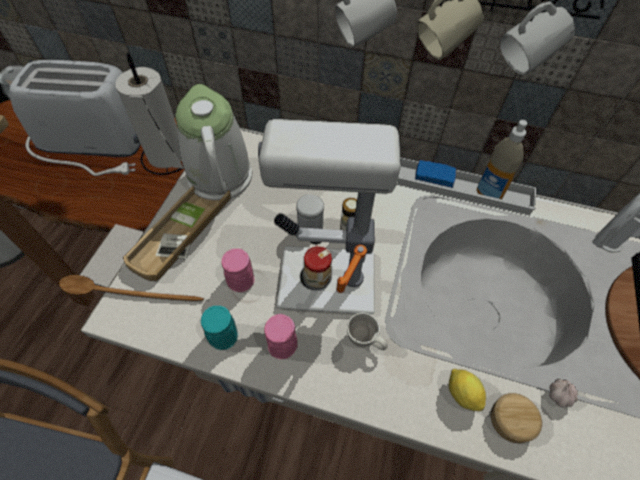

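The side view shows the red-lidded jar (338,285), handle end (327,233) and knob (403,212). The top view shows the handle end (285,224), knob (342,285) and jar lid (318,257). The pink and turquoise jars stand to the front-left. I'll zoom in for exact pixels.

```bash
python3 - <<'E'
from h import *
a=cv2.imread("pics/side0.png")[180:340,280:420]; b=cv2.imread("pics/top0.png")[195:325,260:400]
a=cv2.resize(a,None,fx=2.8,fy=2.8,interpolation=cv2.INTER_CUBIC)
b=cv2.resize(b,None,fx=2.8,fy=2.8,interpolation=cv2.INTER_CUBIC)
im=np.zeros((448,790,3),np.uint8); im[:a.shape[0],:392]=a[:, :392]; im[:b.shape[0],398:790]=b[:,:392]
cv2.imwrite("pics/zoom.png",im)
E
```

```text
(no output)
```

View pics/zoom.png

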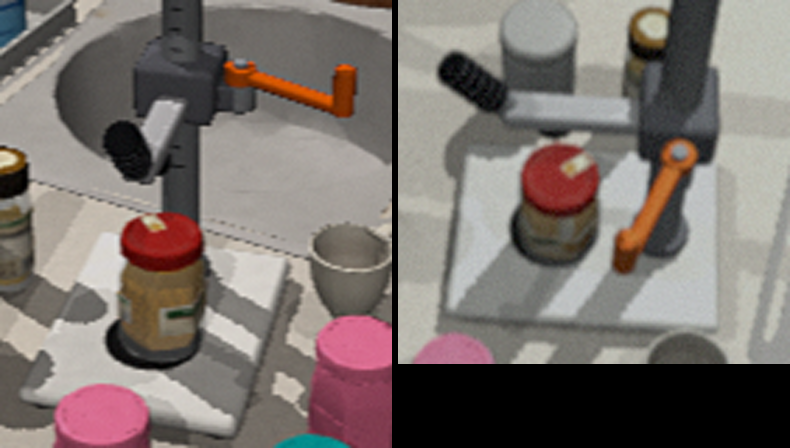

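```bash
cat > fit.py <<'E'
from h import *
from scipy.optimize import least_squares
np.set_printoptions(precision=4,suppress=True)
S=lambda u,v:("side",(280+u/2.8,180+v/2.8)); T=lambda u,v:("top",(260+(u-398)/2.8,195+v/2.8))
kt=tri([S(345,69),T(626,235)]); kb=tri([S(345,112),T(623,268)]); pv=tri([S(240,64),T(680,152)])
he=tri([S(121,141),T(455,68)]); lid=tri([S(160,230),T(562,173)])
print("knobtop",kt,"knobbot",kb,"piv",pv,"hend",he,"lid",lid)
print("len",np.linalg.norm((kt-pv)[:2]))
obs=[]
for L,px in [((-.1,.075,.018),S(28,395)),((-.1,-.075,.018),S(228,430)),((.1,-.075,.018),S(289,262)),((-.1,.075,.018),T(466,150)),((-.1,-.075,.018),T(447,312)),((.1,-.075,.018),T(717,325))]: obs.append((L,px,.5))
H=[S(121,141),T(455,68)]
def W(p,L):
    c,s=np.cos(p[2]),np.sin(p[2]); return np.array([p[0]+c*L[0]-s*L[1],p[1]+s*L[0]+c*L[1],L[2]])
def f(p):
    r=[]
    for L,(c,px),w in obs: r+=list(w*(proj(c,W(p,L))[0]-px))
    z=0.164-p[3]
    for c,px in H: r+=list(proj(c,W(p,(-.0872,0,z+.0616)))[0]-px)
    return r
q=least_squares(f,[0.55,-.15,-1.5,0.01]); p=q.x
print("fit",p,"res",np.array(q.fun).round(1))
print("grip",W(p,(-.075,0,.211-p[3])),"pad",W(p,(-.02,0,.164-p[3])))
d=kt-pv; print("lever world dir",np.arctan2(d[1],d[0]),"val",np.arctan2(d[1],d[0])-p[2]+2.094)
E
python3 fit.py
```

```text
knobtop [ 0.4643 -0.0738  0.2209] knobbot [ 0.4615 -0.0749  0.189 ] piv [ 0.5427 -0.088   0.1989] hend [0.5511 0.0605 0.2143] lid [ 0.561  -0.0077  0.1071]
len 0.07963308195478122
fit [ 0.5707 -0.0242 -1.3298  0.0106] res [-2.7 -0.7  1.1 -0.4 -0.2 -1.2 -0.4 -1.7 -0.8  0.4  0.4  1.   0.2 -0.5
 -0.3  0.9]
grip [0.5528 0.0486 0.2004] pad [ 0.5659 -0.0048  0.1534]
lever world dir 2.963304748477832 val 6.387148901083689
```

```bash
cat > go.py <<'E'
from h import *
np.set_printoptions(precision=4,suppress=True)
G=np.array([.5528,.0486,.2004]); yaw=-1.33
lx=np.array([np.cos(yaw),np.sin(yaw),0]); ly=np.array([-lx[1],lx[0],0]); 
a=-np.sin(np.radians(40))*lx+np.cos(np.radians(40))*np.array([0,0,1.])
def mat(z,y):
    z=z/np.linalg.norm(z); y=y-z*(y@z); y/=np.linalg.norm(y); return np.c_[np.cross(y,z),y,z]
RH=mat(-a,ly)
def inc(pos,R=None,show=True):
    o=sensors.get_obs(); R0=Rn.from_quat(o["ee_rot"])
    d=R0.inv().apply(np.array(pos)-o["position"])
    w=np.zeros(3) if R is None else (R0.inv()*Rn.from_matrix(R)).as_rotvec()
    print("t",round(o["clock"],2),"shift",d,"turn",w); return d,w
E
python3 - <<'E'
from go import *
print(RH,a)
inc([.40,-.25,.45]); inc([.38,.2,.42],RH); inc(G+.1*a,RH)
print("mug",atz("top",(368,335),.025),"shaker",atz("top",(311,215),.04))
E
```

```text
[[-0.1827  0.9711  0.1533]
 [ 0.7439  0.2385 -0.6242]
 [-0.6428  0.     -0.766 ]] [-0.1533  0.6242  0.766 ]
t 1.0 shift [ 0.3185 -0.2771 -0.2017] turn [0. 0. 0.]
t 1.0 shift [ 0.4196 -0.7161 -0.1717] turn [-0.5359 -0.5522 -1.4725]
t 1.0 shift [ 0.5476 -0.5882 -0.0287] turn [-0.5359 -0.5522 -1.4725]
mug [ 0.4695 -0.137   0.025 ] shaker [0.7023 0.0528 0.04  ]
```

```bash
python3 -m inch '[[[0.10,-0.05,-0.15,0,0,0,-1],[0.2,-0.15,-0.2,0,0,-0.2,-1],[0.3,-0.25,-0.2,0,0,-0.5,-1],[0.32,-0.28,-0.2,0,0,-0.8,-1],[0.32,-0.28,-0.2,0,0,-0.8,-1],[0.32,-0.28,-0.2,0,0,-0.8,-1],[0.32,-0.28,-0.2,0,0,-0.8,-1],[0.32,-0.28,-0.2,0,0,-0.8,-1],[0.32,-0.28,-0.2,0,0,-0.8,-1],[0.32,-0.28,-0.2,0,0,-0.8,-1]]]' 40; python3 -c "
from go import *
inc([.38,.2,.42],RH)
print(sensors.get_obs()['joint_pos'])"
```

```text
clock: 2.0
position: [0.4024, -0.2431, 0.4502]
ee_rot: [0.859, 0.512, 0.001, 0.001]
ft_force: [-0.7, -0.9, -0.4]
grip_width: 1.0
grasp_force: 0.0
t 2.0 shift [ 0.3791 -0.2306  0.0296] turn [-0.2547 -0.6648 -0.7067]
[ 0.9165 -0.0193 -0.4563  1.4461 -0.0084  1.7103 -0.0368]
```

```bash
python3 -m inch '[[[0.15,-0.09,0,0,0,-0.2,-1],[0.27,-0.16,0.01,-0.08,-0.2,-0.4,-1],[0.38,-0.23,0.03,-0.16,-0.4,-0.6,-1],[0.38,-0.23,0.03,-0.25,-0.66,-0.71,-1],[0.38,-0.23,0.03,-0.25,-0.66,-0.71,-1],[0.38,-0.23,0.03,-0.25,-0.66,-0.71,-1],[0.38,-0.23,0.03,-0.25,-0.66,-0.71,-1],[0.38,-0.23,0.03,-0.25,-0.66,-0.71,-1],[0.38,-0.23,0.03,-0.25,-0.66,-0.71,-1],[0.38,-0.23,0.03,-0.25,-0.66,-0.71,-1]]]'; python3 -c "
from go import *
inc([.38,.2,.42],RH);inc(G+.1*a,RH)
print(sensors.get_obs()['joint_pos'])"
```

```text
clock: 3.0
position: [0.3829, 0.1684, 0.4204]
ee_rot: [0.582, 0.742, -0.21, 0.259]
ft_force: [0.7, -1.4, -0.1]
grip_width: 1.002
grasp_force: 0.0
t 3.0 shift [ 0.0247  0.0046 -0.0194] turn [-0.01   -0.0188  0.0025]
t 3.0 shift [0.0177 0.1382 0.1684] turn [-0.01   -0.0188  0.0025]
[ 0.2994  0.1924 -1.3508  1.5703  0.6771  2.0168 -0.7123]
```

```bash
python3 -m inch '[[[0.018,0.138,0.1,-0.01,-0.02,0,-1],[0.018,0.138,0.1,-0.01,-0.02,0,-1],[0.018,0.138,0.168,-0.01,-0.02,0,-1],[0.018,0.138,0.168,-0.01,-0.02,0,-1],[0.018,0.138,0.168,-0.01,-0.02,0,-1],[0.018,0.138,0.168,-0.01,-0.02,0,-1],[0.018,0.138,0.168,-0.01,-0.02,0,-1],[0.018,0.138,0.168,-0.01,-0.02,0,-1]]]'; python3 -c "
from go import *
inc(G+.1*a,RH)
print(sensors.get_obs()['joint_pos'])
for c in ('wrist','side'): cv2.imwrite(f'pics/{c}1.png',imaging.camera(c))
w=cv2.imread('pics/wrist1.png');s=cv2.imread('pics/side1.png')[60:360,200:480]
im=np.zeros((480,800,3),np.uint8);im[:330,:440]=cv2.resize(w,(440,330));im[:386,440:800]=cv2.resize(s,(360,386));cv2.imwrite('pics/c1.png',im)
"
```

```text
clock: 3.8
position: [0.5367, 0.1116, 0.2805]
ee_rot: [0.579, 0.74, -0.21, 0.271]
ft_force: [0.8, 0.3, 0.0]
grip_width: 0.997
grasp_force: 0.0
t 3.8 shift [0.0017 0.0006 0.0032] turn [0.0044 0.0017 0.0003]
[ 0.2337  0.5121 -1.1659  1.6043  0.9907  1.8308 -0.743 ]
```

View pics/c1.png

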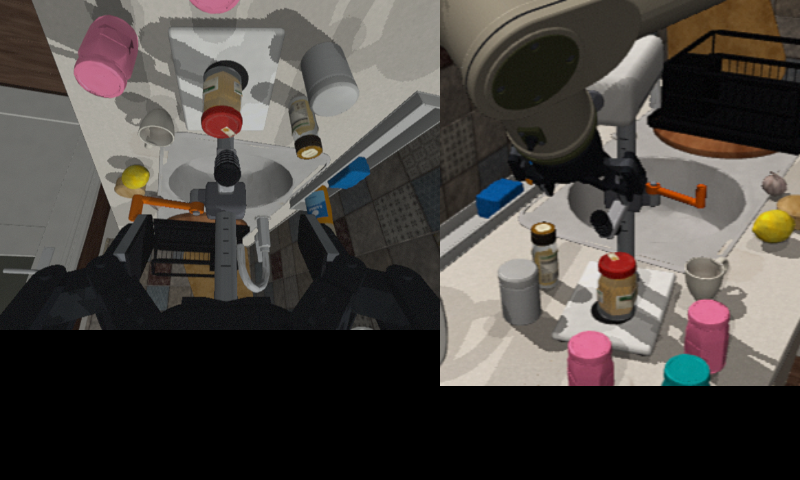

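The wrist view shows the handle end at about (227,172) in the crop, which is (330,250) in the full picture. It sits between the fingers with the jar below it. I'll compare that with the predicted projection.

```bash
python3 -c "
from go import *
o=sensors.get_obs();c=imaging.calibration('wrist');M=np.array(c['tool_from_camera'])
def pw(X):
    x=Rn.from_quat(o['ee_rot']).inv().apply(X-o['position']); x=M[:3,:3].T@(x-M[:3,3]); q=np.array(c['mtx'])@x; return q[:2]/q[2],x[2]
for k in (.019,0,-.037): print(pw(G+k*a))
w=cv2.imread('pics/wrist1.png')[170:320,230:430]; cv2.imwrite('pics/c2.png',cv2.resize(w,None,fx=3,fy=3))
inc(G,RH)
"
```

```text
(array([329.7896, 256.3014]), np.float64(0.22478495550262498))
(array([329.5717, 245.6162]), np.float64(0.24274614018658894))
(array([329.2284, 228.7744]), np.float64(0.27772318404483454))
t 3.9 shift [0.002  0.0001 0.1028] turn [0.0042 0.0021 0.0001]
```

View pics/c2.png

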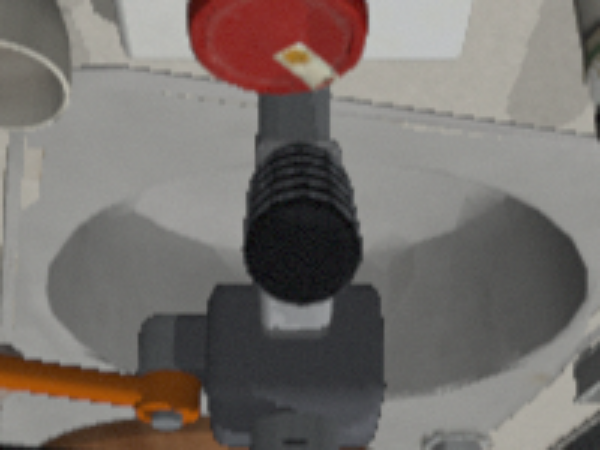

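```bash
python3 -m inch '[[[0.003,0.001,0.04,0.004,0.002,0,-1],[0.003,0.001,0.07,0.004,0.002,0,-1],[0.003,0.001,0.1,0.004,0.002,0,-1],[0.003,0.001,0.102,0.004,0.002,0,-1],[0.003,0.001,0.102,0.004,0.002,0,-1],[0.003,0.001,0.102,0.004,0.002,0,0.1],[0.003,0.001,0.102,0.004,0.002,0,0.4],[0.003,0.001,0.102,0.004,0.002,0,1],[0.003,0.001,0.102,0.004,0.002,0,1],[0.003,0.001,0.102,0.004,0.002,0,1]]]' 40; python3 -c "
from go import *
inc(G,RH)
print(sensors.get_obs()['joint_pos'])
print(Rn.from_quat(sensors.get_obs()['ee_rot']).inv().apply([0,0,-.01]))
"
```

```text
clock: 4.9
position: [0.5535, 0.0491, 0.199]
ee_rot: [0.58, 0.739, -0.212, 0.269]
ft_force: [-1.2, 2.2, 2.0]
grip_width: 0.27
grasp_force: 39.0
t 4.9 shift [-0.0012 -0.0008 -0.0008] turn [-0.002   0.      0.0005]
[ 0.3318  0.5611 -1.1195  1.73    1.059   1.6765 -0.7653]
[0.0064 0.     0.0077]
```

```bash
python3 -m inch '[[[0.0032,0,0.00385,0,0,0,1],[0.0064,0,0.0077,0,0,0,1],[0.0096,0,0.01155,0,0,0,1],[0.0128,0,0.0154,0,0,0,1],[0.016,0,0.01925,0,0,0,1],[0.0192,0,0.0231,0,0,0,1],[0.0224,0,0.02695,0,0,0,1],[0.0243,0,0.0292,0,0,0,1],[0.0243,0,0.0292,0,0,0,1]]]' 60; python3 -c "
from go import *
cv2.imwrite('pics/s2.png',imaging.camera('side'))
s=cv2.imread('pics/s2.png')[180:330,270:430];cv2.imwrite('pics/c3.png',cv2.resize(s,None,fx=3.5,fy=3.5,interpolation=cv2.INTER_CUBIC))
"
```

```text
clock: 5.8
position: [0.5534, 0.0491, 0.1606]
ee_rot: [0.58, 0.74, -0.212, 0.268]
ft_force: [0.3, 3.7, 0.2]
grip_width: 0.27
grasp_force: 58.5
```

View pics/c3.png

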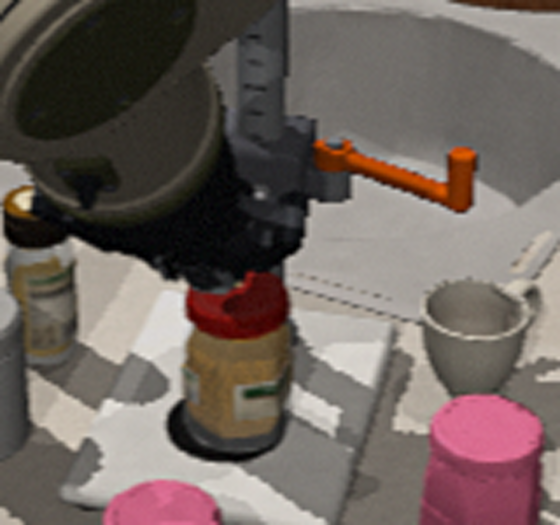

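The stop arm has come down about 38 mm with the handle. The jar is upright under it and the lever is still open. I'll continue gently.

```bash
python3 -m inch '[[[0.00128,0,0.00154,0,0,0,1],[0.00256,0,0.0031,0,0,0,1],[0.0038,0,0.0046,0,0,0,1]]]'; for i in 1 2 ; do :; done; python3 -m inch '[[[0.00064,0,0.00077,0,0,0,1]]]'
```

```text
clock: 6.15
position: [0.5535, 0.0491, 0.1552]
ee_rot: [0.58, 0.739, -0.212, 0.269]
ft_force: [-1.5, 5.5, 5.1]
grip_width: 0.267
grasp_force: 58.7
clock: 6.25
position: [0.5534, 0.0491, 0.1541]
ee_rot: [0.58, 0.739, -0.212, 0.268]
ft_force: [-1.9, 6.1, 5.5]
grip_width: 0.264
grasp_force: 58.8
```

```bash
python3 -m inch '[[[0.00064,0,0.00077,0,0,0,1]]]';python3 -m inch '[[[0.00064,0,0.00077,0,0,0,1]]]'
```

```text
clock: 6.35
position: [0.5534, 0.0491, 0.1532]
ee_rot: [0.58, 0.739, -0.212, 0.268]
ft_force: [-2.4, 5.5, 5.2]
grip_width: 0.267
grasp_force: 58.8
clock: 6.45
position: [0.5535, 0.0491, 0.1523]
ee_rot: [0.58, 0.739, -0.212, 0.269]
ft_force: [-1.9, 5.4, 4.6]
grip_width: 0.267
grasp_force: 58.8
```

```bash
python3 -m inch '[[[0.00064,0,0.00077,0,0,0,1]]]' | sed -n '2p;4p'
```

```text
position: [0.5535, 0.0491, 0.1512]
ft_force: [-1.3, 5.8, 5.1]
```

```bash
python3 -m inch '[[[0.00064,0,0.00077,0,0,0,1]]]' | sed -n '2p;4p'
```

```text
position: [0.5535, 0.0491, 0.1502]
ft_force: [-1.8, 6.2, 5.4]
```

```bash
python3 -m inch '[[[0.00064,0,0.00077,0,0,0,1]]]' | sed -n '2p;4p'
```

```text
position: [0.5535, 0.0491, 0.1492]
ft_force: [-2.2, 6.0, 5.3]
```

```bash
python3 -m inch '[[[0.00045,0,0.00054,0,0,0,1]]]' | sed -n '2p;4p'
```

```text
position: [0.5534, 0.0491, 0.1485]
ft_force: [-1.5, 6.0, 4.8]
```

```bash
python3 -m inch '[[[0.00045,0,0.00054,0,0,0,1]]]' | sed -n '2p;4p'
```

```text
position: [0.5535, 0.0491, 0.1478]
ft_force: [-1.5, 5.6, 5.6]
```

```bash
python3 -m inch '[[[0.00045,0,0.00054,0,0,0,1]]]' | sed -n '2p;4p'
```

```text
position: [0.5534, 0.0491, 0.1471]
ft_force: [-1.4, 5.6, 5.1]
```

```bash
python3 -m inch '[[[0.00045,0,0.00054,0,0,0,1]]]' | sed -n '2p;4p'
```

```text
position: [0.5535, 0.0491, 0.147]
ft_force: [-5.1, 6.2, 13.8]
```

```bash
python3 -m inch '[[[0.00045,0,0.00054,0,0,0,1]]]' | sed -n '2p;4p'; python3 -c "
from go import *
for c in ('wrist','side','top'): cv2.imwrite(f'pics/{c}3.png',imaging.camera(c))
w=cv2.imread('pics/wrist3.png');s=cv2.imread('pics/side3.png')[200:320,290:420]
t=cv2.imread('pics/top3.png')[200:320,270:400]
im=np.zeros((480,800,3),np.uint8);im[:330,:440]=cv2.resize(w,(440,330));im[:240,440:700]=cv2.resize(s,None,fx=2,fy=2);im[240:480,440:700]=cv2.resize(t,None,fx=2,fy=2);cv2.imwrite('pics/c4.png',im)
"
```

```text
position: [0.5535, 0.0491, 0.147]
ft_force: [-6.8, 6.8, 19.4]
```

View pics/c4.png

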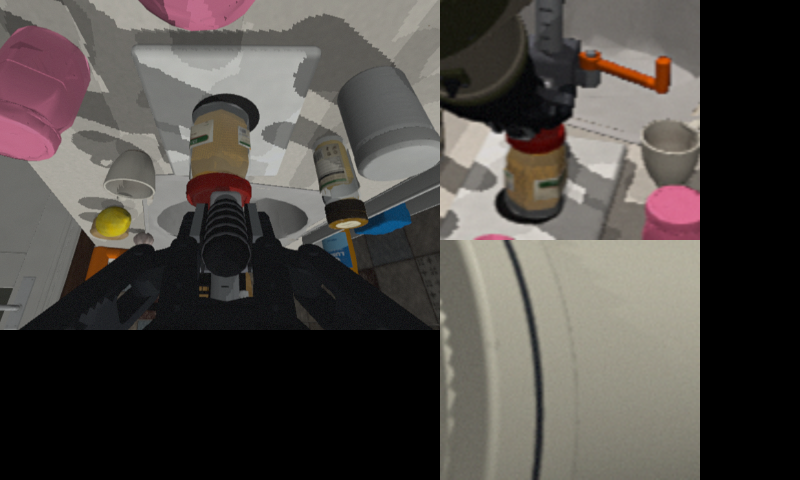

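Contact: the height has stopped at 0.147 m and the force is rising. The jar stands upright with the pad bar at its lid, and the lever is open. I'll hold briefly, ease off, release and retreat along the handle.

```bash
python3 -m inch '[[[0,0,0,0,0,0,1],[0,0,0,0,0,0,1],[-0.0004,0,-0.0005,0,0,0,1],[-0.0005,0,-0.0006,0,0,0,0],[-0.0005,0,-0.0006,0,0,0,-0.5],[-0.0005,0,-0.0006,0,0,0,-1],[-0.0005,0,-0.0006,0,0,0,-1],[-0.0005,0,-0.0006,0,0,0,-1]]]'; python3 -m inch '[[[0,0,-0.02,0,0,0,-1],[0,0,-0.05,0,0,0,-1],[0,0,-0.1,0,0,0,-1],[0,0,-0.13,0,0,0,-1],[0,0,-0.13,0,0,0,-1],[0,0,-0.13,0,0,0,-1]]]'
cat > lev.py <<'E'
from go import *
t=np.radians(35); fwd=np.array([1.,0,0])
RL=mat(fwd*np.sin(t)-np.array([0,0,1])*np.cos(t),np.array([0,-1.,0])) 
RLb=mat(fwd*np.sin(t)-np.array([0,0,1])*np.cos(t),np.array([0,1.,0])) 
piv=np.array([.5427,-.088]); 
E
python3 -c "
from lev import *
print(sensors.get_obs()['joint_pos'])
inc([.40,.15,.30],RL);inc([.40,.15,.30],RLb)
"
```

```text
clock: 8.2
position: [0.5534, 0.0481, 0.1459]
ee_rot: [0.58, 0.739, -0.212, 0.268]
ft_force: [-0.4, -1.1, 0.4]
grip_width: 0.998
grasp_force: 0.0
clock: 8.8
position: [0.5336, 0.1307, 0.2464]
ee_rot: [0.58, 0.74, -0.211, 0.269]
ft_force: [-0.2, -0.9, -0.0]
grip_width: 1.0
grasp_force: 0.0
[ 0.1754  0.5671 -1.1427  1.6186  1.0046  1.8224 -0.8152]
t 8.8 shift [ 0.0044 -0.1252 -0.0734] turn [0.0823 0.9135 1.9103]
t 8.8 shift [ 0.0044 -0.1252 -0.0734] turn [-0.8106  0.0731 -1.0549]
```

```bash
cat >> lev.py <<'E'
s,c=np.sin(t),np.cos(t)
RLc=np.array([[0,c,s],[1.,0,0],[0,s,-c]])
E
python3 -c "
from lev import *
print(np.linalg.det(RLc))
print(proj('side',[[.4643,-.0738,.1689],[.4643,-.0738,.135]]),'seen (401.5,230),(401,246)')
print(atz('side',(401.5,231),.1689))
inc([.42,.10,.30],RLc); inc([.457,-.03,.21],RLc)
"
```

```text
1.0
[[400.6664 229.3734]
 [399.621  245.1743]] seen (401.5,230),(401,246)
[ 0.4608 -0.0691  0.1689]
t 8.8 shift [-0.0364 -0.1177 -0.0392] turn [-0.5002  0.5993  0.4342]
t 8.8 shift [-0.0821 -0.1127  0.1166] turn [-0.5002  0.5993  0.4342]
```

```bash
python3 -m inch '[[[-0.036,-0.05,-0.06,0,0,0,1],[-0.036,-0.1,-0.06,-0.1,0.1,0.08,1],[-0.036,-0.12,-0.04,-0.2,0.24,0.17,1],[-0.036,-0.12,-0.04,-0.35,0.42,0.3,1],[-0.036,-0.12,-0.04,-0.5,0.6,0.434,1],[-0.036,-0.12,-0.04,-0.5,0.6,0.434,1],[-0.036,-0.12,-0.04,-0.5,0.6,0.434,1],[-0.036,-0.12,-0.04,-0.5,0.6,0.434,1],[-0.036,-0.12,-0.04,-0.5,0.6,0.434,1],[-0.036,-0.12,-0.04,-0.5,0.6,0.434,1]]]' 30; python3 -c "
from lev import *
print(sensors.get_obs()['joint_pos'])
inc([.42,.10,.30],RLc); inc([.455,-.03,.20],RLc);inc([.455,-.03,.168],RLc)
"
```

```text
clock: 9.8
position: [0.4163, 0.0941, 0.3057]
ee_rot: [0.668, 0.695, 0.136, 0.229]
ft_force: [0.7, -0.7, 0.4]
grip_width: -0.003
grasp_force: 0.0
[ 0.112  -0.4963 -0.5206  2.1631  0.0864  0.9768 -0.401 ]
t 9.8 shift [0.0066 0.0008 0.0061] turn [-0.0886  0.1139  0.077 ]
t 9.8 shift [-0.1086 -0.0275  0.1246] turn [-0.0886  0.1139  0.077 ]
t 9.8 shift [-0.1043 -0.0433  0.1521] turn [-0.0886  0.1139  0.077 ]
```

```bash
python3 -m inch '[[[-0.03,-0.012,0.05,0,0,0,1],[-0.06,-0.024,0.1,0,0,0,1],[-0.104,-0.043,0.14,-0.05,0.06,0.04,1],[-0.104,-0.043,0.152,-0.05,0.06,0.04,1],[-0.104,-0.043,0.152,-0.05,0.06,0.04,1],[-0.104,-0.043,0.152,-0.05,0.06,0.04,1],[-0.104,-0.043,0.152,-0.05,0.06,0.04,1]]]'; python3 -c "
from lev import *
o=sensors.get_obs();print(o['joint_pos']);print(Rn.from_quat(o['ee_rot']).as_matrix())
inc([.455,-.03,.168],RLc)
for c in ('top','side'): cv2.imwrite(f'pics/{c}4.png',imaging.camera(c))
s=cv2.imread('pics/side4.png')[180:320,290:430];t=cv2.imread('pics/top4.png')[200:340,270:400]
im=np.zeros((420,800,3),np.uint8);im[:,:420]=cv2.resize(s,None,fx=3,fy=3);im[:,420:800]=cv2.resize(t,(380,420));cv2.imwrite('pics/c5.png',im)
"
```

```text
clock: 10.5
position: [0.4559, -0.0271, 0.1689]
ee_rot: [0.669, 0.687, 0.176, 0.221]
ft_force: [-0.9, 0.6, -0.2]
grip_width: -0.002
grasp_force: 0.0
[ 0.1513 -0.3332 -0.2399  2.4113  0.061   0.4915 -0.1177]
[[-0.0063  0.8417  0.5398]
 [ 0.9977  0.0418 -0.0536]
 [-0.0677  0.5383 -0.8401]]
t 10.5 shift [-0.0029 -0.0014  0.0004] turn [-0.0408  0.0528  0.0429]
```

View pics/c5.png

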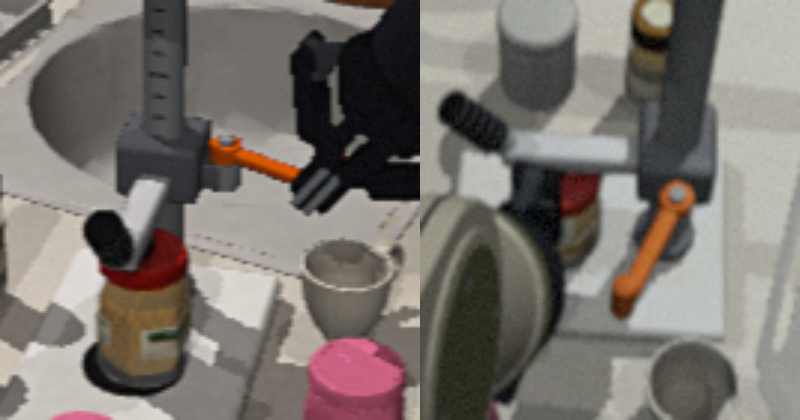

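The top view shows the lever still open, with its knob at (622,300) in the crop. The side view shows the pad down on the lid, the jar upright and the fingertips on the left side of the knob. Now I'll push along the arc.

```bash
python3 -m inch '[[[-0.015,-0.0007,0.0008,0,0,0,1],[-0.030,-0.0013,0.0016,0,0,0,1],[-0.040,-0.0017,0.0021,0,0,0,1],[-0.050,-0.0021,0.0027,0,0,0,1],[-0.060,-0.0025,0.0032,0,0,0,1],[-0.068,-0.0005,0.005,0,0,0,1],[-0.076,0.002,0.0075,0,0,0,1],[-0.085,0.0049,0.01,0,0,0,1]]]'; python3 -m inch '[[[-0.008,0.0055,0.004,0,0,0,1],[-0.016,0.011,0.008,0,0,0,1],[-0.023,0.0167,0.0125,0,0,0,1],[-0.023,0.0167,0.0125,0,0,0,1],[-0.023,0.0167,0.0125,0,0,0,1]]]'; python3 -c "
from lev import *
cv2.imwrite('pics/side5.png',imaging.camera('side'));cv2.imwrite('pics/top5.png',imaging.camera('top'))
s=cv2.imread('pics/side5.png')[180:320,290:430];t=cv2.imread('pics/top5.png')[200:340,270:400]
im=np.zeros((420,800,3),np.uint8);im[:,:420]=cv2.resize(s,None,fx=3,fy=3);im[:,420:800]=cv2.resize(t,(380,420));cv2.imwrite('pics/c6.png',im)
"
```

```text
clock: 11.4
position: [0.4664, -0.112, 0.1693]
ee_rot: [0.669, 0.687, 0.177, 0.221]
ft_force: [0.3, 2.4, -0.4]
grip_width: -0.003
grasp_force: 1.0
clock: 11.9
position: [0.4874, -0.1324, 0.1688]
ee_rot: [0.668, 0.688, 0.177, 0.22]
ft_force: [-2.6, 13.8, 1.4]
grip_width: 0.002
grasp_force: 6.9
```

View pics/c6.png

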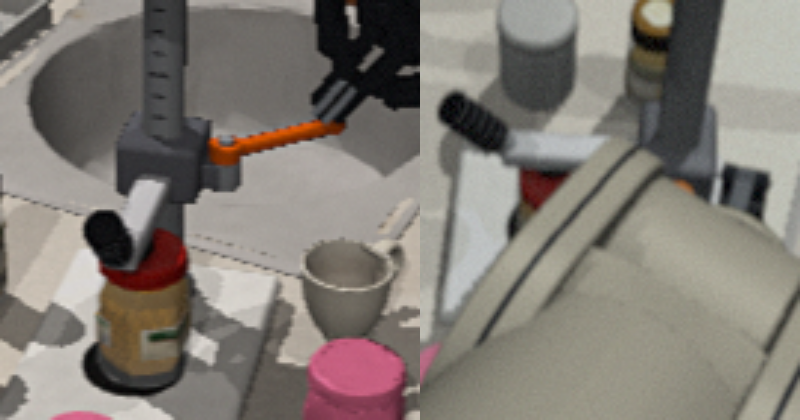

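The lever now swings to the right in the side view. The force rose to 14 N, where 1 N is enough to move it, so it is on its end stop. The jar has not moved. I'll back off and check.

```bash
python3 -m inch '[[[0.01,0,0,0,0,0,1],[0.025,0,0,0,0,0,1],[0.025,0,-0.04,0,0,0,1],[0.06,0,-0.08,0,0,0,1],[0.1,0,-0.1,0,0,0,1],[0.14,0,-0.1,0,0,0,1],[0.14,0,-0.1,0,0,0,1],[0.14,0,-0.1,0,0,0,1],[0.14,0,-0.1,0,0,0,1]]]'; python3 -c "
from lev import *
cv2.imwrite('pics/side6.png',imaging.camera('side'));cv2.imwrite('pics/top6.png',imaging.camera('top'))
a=cv2.imread('pics/side4.png')[240:330,300:360].astype(int);b=cv2.imread('pics/side6.png')[240:330,300:360];print('jar diff',abs(a-b).mean())
s=cv2.imread('pics/side6.png')[180:320,290:430];t=cv2.imread('pics/top6.png')[200:340,270:400]
im=np.zeros((420,800,3),np.uint8);im[:,:420]=cv2.resize(s,None,fx=3,fy=3);im[:,420:800]=cv2.resize(t,(380,420));cv2.imwrite('pics/c7.png',im)
"
```

```text
clock: 12.9
position: [0.4323, 0.0089, 0.2436]
ee_rot: [0.67, 0.687, 0.177, 0.221]
ft_force: [0.5, -0.5, 0.9]
grip_width: 0.004
grasp_force: 0.0
jar diff 3.363024691358025
```

View pics/c7.png

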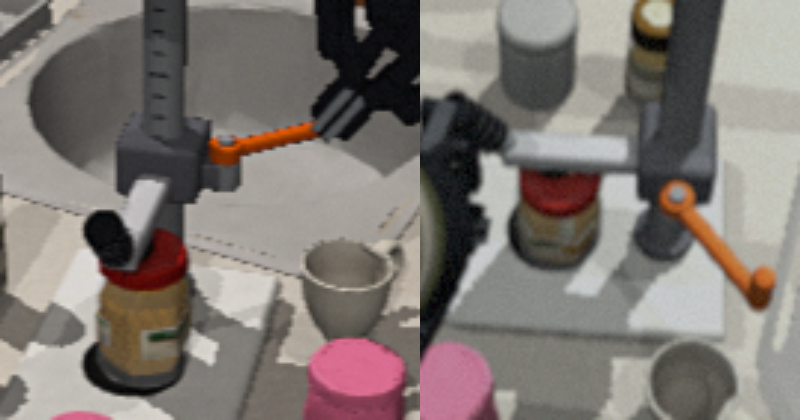

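The top view shows the lever swung fully right, with its knob at about (387,292) in the full picture. The pad is on the lid and the robot is clear. I'll check the angle, then hand in.

```bash
python3 -c "
from lev import *
k=atz('top',(387,292),.168); p=atz('top',(270+257*130/380,200+196/3),.147)
d=k-p; v=(np.arctan2(d[1],d[0])+1.33+2.094)%(2*np.pi); print(k,p,np.linalg.norm(d[:2]),v)
if 1.08<v<1.35: print(order.hand_in())
"
```

```text
[ 0.4941 -0.1489  0.168 ] [ 0.5425 -0.0878  0.147 ] 0.07787562676427409 1.1832889963465356
the job is handed in; nothing more can be done
None
```

The job is handed in: the pad rests on the jar's lid, the orange clamp lever is locked at about 1.18 rad as measured from the top camera, and the arm is clear; in the pictures the jar, shaker, spice jar and mug had not visibly moved.

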